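# Tip the tall carton flat and close the medicine box

## Robot

A 6-joint arm with a two-finger parallel gripper is mounted at the origin on the work surface. World frame = base frame: x ahead of the robot, y to its left, z up, the work surface at z = 0. Lengths are in m, angles in rad, forces in N, time in s.
With the tool pointing down it reaches from about 0.375 to 0.975 m from the base axis. Payload 3.8 kg.
Tool frame: the origin (TCP) lies midway between the tips of the shut fingers; the grasp point (between the pads) lies 19 mm behind it; z points along the fingers, y is the line along which they close (so a half turn about z gives the same grasp; the last joint's range is limited). The gripper opens to 85 mm and grips with 20 to 120 N. Pads are 22 mm wide; open, the fingers measure 114 mm over their backs; the gripper's body (76 mm by 85 mm) begins 54 mm behind the grasp point. The pads swing forward as they close: fully open they stand 13 mm farther back than shut.
Start: joints at [-1.156, 0.264, 1.604, -0, 1.274, -0.037], TCP at [0.295, -0.607, 0.231] pointing down, gripper open.
Joint ranges: [-2.63, 2.63], [-0.94, 2.18], [0.31, 2.57], [-1.31, 4.45], [0, 2.66], [-2.55, 2.55]. Speed limits (rad/s): [2.57, 2.57, 3.14, 3.14, 3.14, 3.14].

## Interface

Orientations are given as a rotation vector (axis times angle).
In Python, from workcell import bot gives the robot as it stands.
- The arm moves only by the tool servo_tool, never from a script. Its argument "series" is a list of rows, each a list of 7 numbers: the shift along the world's x, y, z in units of 0.15 m (1.0 is 0.15 m), then the turn, a rotation vector about the world's x, y, z in units of 180 degrees (1.0 is 180 degrees), then the closure, from 0 (fully open) to 1 (shut). A call has 1 to 20 rows; each row is the pose to reach, as a shift and turn from the pose commanded when the call began, turning the shorter way round; what a row does not reach only later rows make up. A row lasts 1/10 s, in which the tool goes at most 50 mm and 8.59 degrees, less where a joint would pass 70% of its speed; a pose out of reach is approached as far as the arm can. A call with a number of a shift or a turn outside -1 to 1 is refused whole. A call with a gripper value outside its range is refused whole. The fingers move at their own pace and stop on an object; "newtons" is the grip in N (left out, the last holds). Time passes only in rows, so rows that repeat a pose let the fingers close. It gives the time, the measured TCP pose, the force, the opening and the grip force at its end, in the units of the state.
- bot.read_state(): the state, without advancing time (a new reading comes with each control period).
- bot.read_camera(name): name is "side" or "top" or "wrist"; returns the picture (480x640x3 uint8, red, green, blue); there is no depth.
- bot.camera_info(name): a dict with "vertical_fov" (degrees; the focal length in pixels is half the picture's height over the tangent of half this angle, whatever the lens; pixels are square), "cx", "cy" (the principal point, pixels), "dist" ([k1, k2, p1, p2, k3] as OpenCV has them; the pictures are not rectified), "R" (3x3) and "t" (3): a world point X has camera coordinates R X + t. Camera axes: x right, y down, z forward; pixel columns grow to the right and rows downward; lengths in m; the calibration is good to about 2 mm. A picture is of the moment at which its call begins: read the wrist's pose just before it. camera_info takes no time and is no camera call; for the wrist camera it gives the pose at the moment of the call.
- bot.finish_job(): hands the job in; it is judged then, once.
Trained networks look in the newest picture that a camera, given by its name, has taken for a name from the list of things; names that differ only in an ending like _2 or _b are one class to them, and where a whole thing is asked for, a point or a joint stands for the part that bears it (a point fixed in the world has none). Each returns a list of dicts, best first, with "score" (0 to 1); they miss things now and then, are a little off and sometimes report something else, mostly with a low value. They report only what shows in the picture. A call takes as long as a camera call.
- bot.recognise(target, camera): "box" ([left, top, right, bottom] as shares, 0 to 1, of the picture: columns of its width, rows of its height, round what is visible of it).
- bot.trace(target, camera): "mask" (480x640 bool, what is visible of it) and "box" ([left, top, right, bottom] as shares, 0 to 1, of the picture: columns of its width, rows of its height, round what is visible of it).
- bot.mark_of(target, camera): "at" ([row, column] as shares, 0 to 1, of the picture: columns of its width, rows of its height: a listed point, or the origin of a listed thing).
The state is a dict: "time": time; "q": joint angles; "joint_vel": joint speeds; "joint_torque": joint torques, N m; "tool_pos": TCP position; "tcp_rot": TCP orientation; "wrist_force": force on the tool from outside, world axes, zero at the start; "torque": the same for the moment, N m; "width": opening from 0.0 (shut) to 1.0 (fully open); "grip_force": force on a finger pad.
Only numpy, scipy, OpenCV 4.12 (cv2) and the standard library are available. Lean on these libraries where they do the work, as an engineer would, in place of code of your own. Each camera call takes 0.05 s, during which the arm holds its last target. There are 200 camera calls.

## Task

The medicine box cannot be shut because a tall carton stands on end in its larger compartment. Using the fingertips only to push, first tip the carton over so that it lies flat inside that compartment, then push the lid over from behind and down until it is fully shut, without slamming it. Do not lift the carton, and leave the vials, the bottle and the pill jar where they are.

Things in the scene. Friction and masses are not known exactly. Their poses are not given: they have to be found in the camera images.
- medbox: Open teal box fixed to the table: 180 mm along its x, 320 along y, 65 high, walls and floor 5 thick. Origin: centre of underside, z up. A low divider (top 45 mm above the table) at y +60 to +65 mm leaves a larger compartment (inside x -85 to +85, y -155 to +60), with the carton, and a small one (y +65 to +155), with two vials. Lid hinge on the +x rim: line x = +90, z = 65 mm, parallel to y.
- lid (a joint): Lid angle in rad: 0 shut on the rim, pi/2 upright, stop at 1.9; starts at 1.65 to 1.85, leaning outwards. Flat pale slab, 180 mm from hinge to free edge x 320 x 6 mm, 0.2 kg, no handle or latch; shut, its underside is 65 and its top 71 mm above the table. Stiff hinge (friction 0.3 N m, lid's own weight up to 0.18 N m): it stays where it is left and takes about 1 to 4 N to push near the free edge.
- lid_edge (a point): Middle of the lid's free edge, 180 mm from the hinge line; moves with the lid. Its x axis points from the free edge to the hinge, its y axis along the hinge, its z axis out of the lid's outer face (up when the lid is shut).
- carton: Tall white medicine carton with a blue band, loose, 0.08 to 0.17 kg, 45 (its x) x 35 (its y) x 115 mm (its z). It stands on end on the box floor (5 mm above the table) near the divider, its axes within 0.2 rad of the box's, so the room to fall is towards the box's -y end. Origin: centre of its end face, the underside at the start; z along its length, up at the start.
- carton_center (a point): Centre of the carton, 57.5 mm from either end.
- vial_a: Small glass vial, 24 mm diameter, 40 mm high, standing in the small compartment; leave it. Origin: centre of its underside.
- vial_b: A second vial just like it, in the same compartment; leave it. Origin: centre of its underside.
- disinfectant: White bottle, 64 mm diameter, 170 mm high, on the table to the robot's left of the box; leave it. Origin: centre of its underside.
- pill_jar: Dark blue jar with white cap, 48 mm diameter, 70 mm high, on the table to the robot's right of the box; leave it. Origin: centre of its underside.

How it is judged:
By the outcome, as a careful person would: the job done as asked, in the order asked, and still so for the second after the job is handed in, with the robot touching nothing.
It also fails if it takes over 54 s, if anything falls off the work surface, if the arm or the gripper's body presses on something with over 40 N, if the wrist force passes 120 N, or if a joint passes its speed limit or range.

## Working session

There is one attempt and no reset: what is moved stays moved. The work goes in short steps, Python scripts to look and compute and a tool call to move; the robot and the scene stay as the last step left them, time stands still between calls to the robot, and variables do not carry over. Pictures are saved under pics/ and viewed, at most 10 in all, crops included, and the job is handed in when it is done.

Besides the shell and the picture viewer there is one more tool, called after "Request:" as name(argument=value, ...), one argument or row to a line, values as JSON. servo_tool: Moves the arm, as the interface text tells. Shifts and turns lie within -1 to 1; 1 stands for 0.15 m of shift or 180 degrees of turn. Its arguments: {"type":"object","properties":{"series":{"type":"array","items":{"type":"array","items":{"type":"number"}}},"newtons":{"type":"number"}},"required":["series"]}

```bash
mkdir -p pics; ls; python3 - <<'E'
from workcell import bot
import cv2,numpy as np
for c in ("top","side"):
    im=bot.read_camera(c); cv2.imwrite(f"pics/{c}0.png",im[:,:,::-1])
    i=bot.camera_info(c); print(c,i["vertical_fov"],i["cx"],i["cy"],np.round(i["dist"],3),"pos",np.round(-np.array(i["R"]).T@i["t"],3)); print(np.round(i["R"],2))
    for t in ("medbox","carton","carton_center","lid_edge","vial_a","disinfectant","pill_jar"):
        r=bot.mark_of(t,c)[:2]; print(t,[(round(x["score"],2),round(x["at"][0]*480,1),round(x["at"][1]*640,1)) for x in r])
print(bot.read_state())
E
```

```text
pics
top 55.01321174503431 317.5646368512548 240.93769398005452 [-0.052  0.     0.     0.     0.   ] pos [0.442 0.017 1.163]
[[-0.03 -1.    0.01]
 [-1.    0.03 -0.05]
 [ 0.05 -0.02 -1.  ]]
medbox []
carton [(0.63, 236.5, 289.8)]
carton_center [(0.89, 235.8, 292.0)]
lid_edge [(0.89, 197.0, 234.3)]
vial_a [(0.58, 266.9, 260.5), (0.47, 282.0, 298.8)]
disinfectant [(0.94, 216.0, 152.7)]
pill_jar [(0.76, 258.4, 480.8)]
side 56.02376148878143 322.6072972462082 233.95285175155297 [0.031 0.    0.    0.    0.   ] pos [ 0.503 -0.708  0.815]
[[ 1.    0.02  0.02]
 [ 0.03 -0.71 -0.7 ]
 [ 0.    0.7  -0.71]]
medbox [(0.85, 250.5, 326.6)]
carton [(0.76, 245.8, 321.5)]
carton_center [(0.65, 248.0, 323.8)]
lid_edge [(0.65, 139.5, 354.1)]
vial_a [(0.58, 244.2, 276.8)]
disinfectant [(0.28, 221.4, 293.1)]
pill_jar [(0.9, 447.4, 275.1)]
{'time': 0.8, 'q': array([-1.15587200e+00,  2.63865823e-01,  1.60397938e+00, -3.83353831e-05,
        1.27373605e+00, -3.68914618e-02]), 'joint_vel': array([-5.16162092e-04, -2.26187650e-04,  3.11672254e-04, -1.25089894e-03,
        1.25044594e-03, -5.05765031e-05]), 'joint_torque': array([ 2.31714575e-04, -5.14978480e+01, -3.67697990e+01,  4.41901364e-05,
        4.65642988e-04, -1.15158767e-05]), 'tool_pos': array([ 0.29469417, -0.60726524,  0.23131393]), 'tcp_rot': array([ 3.06174681e+00,  7.03702486e-01, -5.31869424e-05]), 'wrist_force': array([-0.79002771,  0.34347413,  0.06140947]), 'torque': array([ 0.01206639,  0.0051611 , -0.01640639]), 'grip_force': 0.0, 'width': 0.9939462729459796}
```

View pics/top0.png

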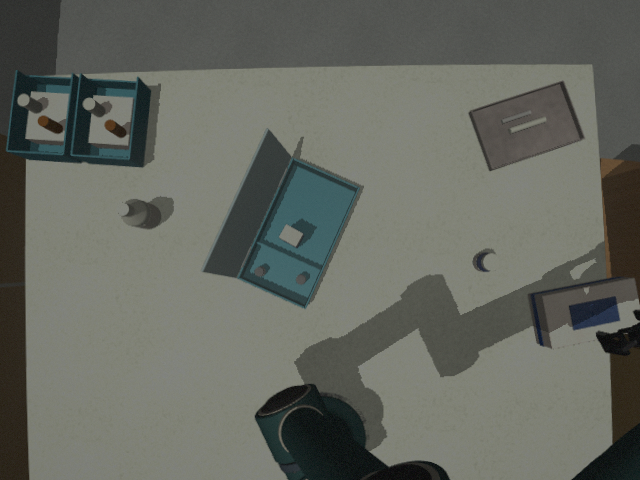

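View pics/side0.png

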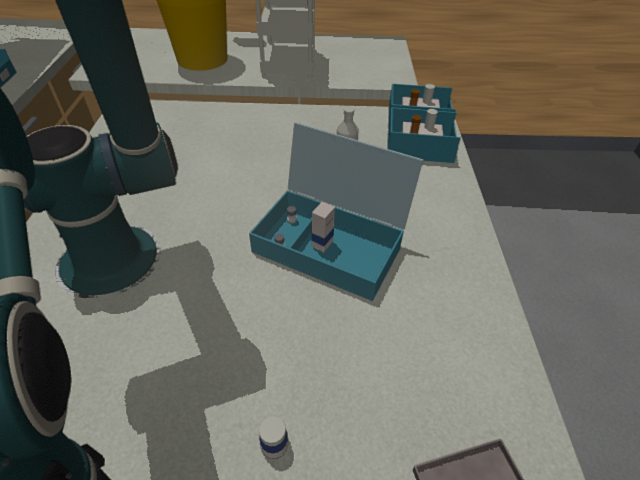

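The top view shows the box with its hinge side to the robot's left. Rim corners are about (240,278), (307,306), (362,186) and (297,160), and the carton top is at (291,235). The compartment's free room points away from the robot. I'll zoom in for precise corners.

```bash
python3 - <<'E'
import cv2,numpy as np
a=cv2.imread("pics/top0.png")[120:320,195:375]; b=cv2.imread("pics/side0.png")[115:305,240:430]
a=cv2.resize(a,None,fx=3,fy=3,interpolation=cv2.INTER_CUBIC)
b=cv2.resize(b,None,fx=4,fy=3,interpolation=cv2.INTER_CUBIC)
cv2.imwrite("pics/za.png",np.clip(a*1.4,0,255)); cv2.imwrite("pics/zb.png",np.clip(b*1.4,0,255))
E
```

```text
[ WARN:0@0.024] global loadsave.cpp:1063 imwrite_ Unsupported depth image for selected encoder is fallbacked to CV_8U.
```

View pics/za.png

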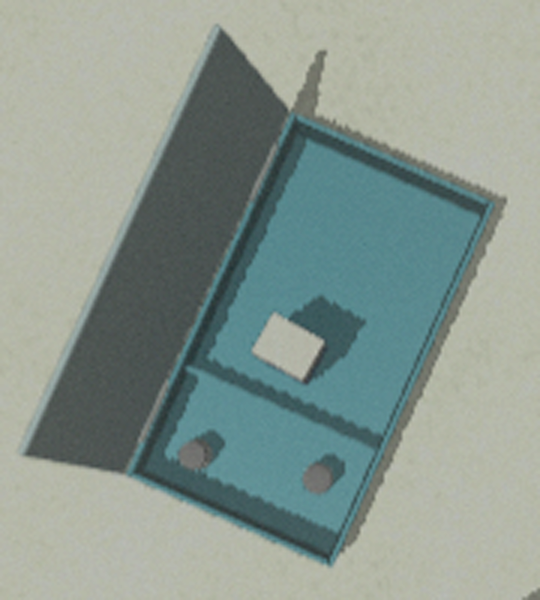

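View pics/zb.png

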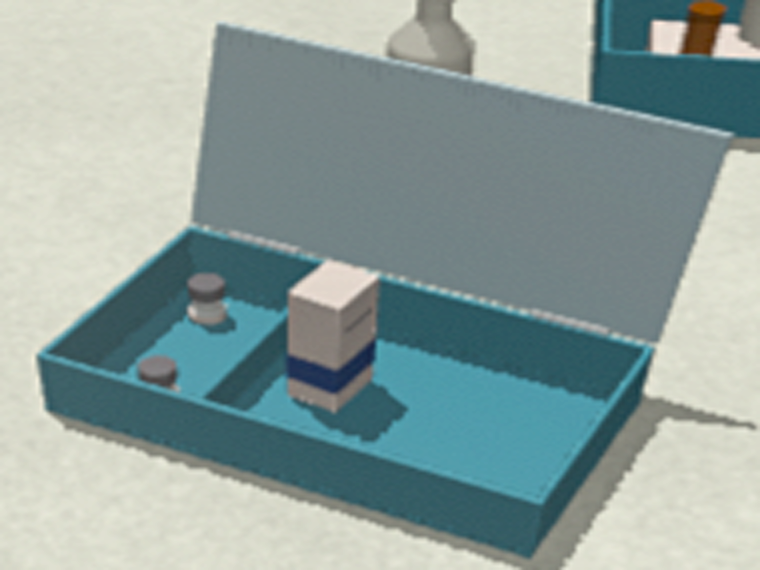

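```bash
cat > h.py <<'E'
from workcell import bot
import cv2,numpy as np
from scipy.optimize import least_squares
from scipy.spatial.transform import Rotation as Ro
def proj(c,X):
    i=bot.camera_info(c); f=240/np.tan(np.radians(i["vertical_fov"]/2))
    K=np.array([[f,0,i["cx"]],[0,f,i["cy"]],[0,0,1]])
    return cv2.projectPoints(np.array(X,float).reshape(-1,1,3),cv2.Rodrigues(np.array(i["R"]))[0],np.array(i["t"],float),K,np.array(i["dist"],float))[0][:,0]
def tf(x,y,a,P):
    c,s=np.cos(a),np.sin(a); return np.array(P)@np.array([[c,-s,0],[s,c,0],[0,0,1]]).T+[x,y,0]
def lid(th,r,y,h=0): # r from hinge, h above inner face
    return [.09-r*np.cos(th)+h*np.sin(th),y,.065+r*np.sin(th)+h*np.cos(th)]
E
cat > fit.py <<'E'
from h import *
A=lambda P:(np.array(P,float)+.5)/3-.5+[195,120]
B=lambda P:(np.array(P,float)+.5)/[4,3]-.5+[240,115]
rim=[[.09,.16,.065],[-.09,.16,.065],[-.09,-.16,.065],[.09,-.16,.065]]
rt=A([(131,472),(333,565),(492,205),(292,115)]); rs=B([(192,228),(40,355),(538,497),(655,345)])
lt=A([(27,455),(219,27)]); ls=B([(217,25),(735,133)])
def f(p):
    R=tf(*p[:3],rim); L=tf(*p[:3],[lid(p[3],.18,s*.16,.003) for s in (1,-1)])
    return np.r_[proj("top",R)-rt,proj("side",R)-rs,proj("top",L)-lt,proj("side",L)-ls].ravel()
s=least_squares(f,[.5,.05,1.2,1.75],loss="soft_l1"); print("box",np.round(s.x,4)); print(np.round(f(s.x).reshape(-1,2),1).tolist()); b=s.x
ct=A([(275,314),(325,346),(306,383),(252,350)]); cs=B([(335,262),(378,277),(343,305),(289,292)]); cb=B([(375,375),(334,408),(288,390)])
# order: far-left(+x,-y), far-right(-x,-y), near-right(-x,+y), near-left
def g(p):
    q=[(s*.0225,t*.0175) for s,t in((1,-1),(-1,-1),(-1,1),(1,1))]
    T=tf(*p,[(*k,.12) for k in q]); Bm=tf(*p,[(*k,.005) for k in q[1:]])
    T2=T; 
    return np.r_[proj("top",T)-ct,proj("side",T[[0,1,2,3]])-cs,(proj("side",tf(*p,[(*q[k],.005) for k in (1,2,3)]))-cb)*0+(proj("side",tf(*p,[(*q[k],.005) for k in (1,2,3)]))-cb)].ravel()
best=min((least_squares(g,[.5,.06,b[2]],loss="soft_l1") for _ in [0]),key=lambda s:s.cost)
c=best.x; print("carton",np.round(c,4),"cost",best.cost); print(np.round(g(c).reshape(-1,2),1).tolist())
d=c[:2]-b[:2]; ca,sa=np.cos(b[2]),np.sin(b[2]); print("carton in box",[ca*d[0]+sa*d[1],-sa*d[0]+ca*d[1],c[2]-b[2]])
E
python3 fit.py
```

```text
box [0.5144 0.0446 1.125  1.8036]
[[-1.6, 1.0], [0.2, 1.0], [1.5, -1.4], [-0.1, -1.7], [-0.7, -1.6], [-1.2, -0.3], [1.8, 2.2], [0.8, -0.0], [-1.2, 0.6], [0.7, -0.7], [-0.4, -1.5], [-0.2, 0.4]]
carton [0.5048 0.0638 2.1745] cost 92.33890488733687
[[-9.1, 10.2], [-9.7, -12.2], [5.7, -12.1], [7.6, 10.6], [1.1, -1.9], [1.3, 4.1], [-2.7, 0.3], [-0.0, -6.6], [0.1, 5.9], [-1.4, 0.5], [0.1, -4.7]]
carton in box [np.float64(0.013197883196292963), np.float64(0.016888330468905623), np.float64(1.0495349429843839)]
```

```bash
python3 - <<'E'
s=open('fit.py').read()
s=s.replace("T[[0,1,2,3]]","T[[3,0,1,2]]").replace("for k in (1,2,3)]","for k in (0,1,2)]")
open('fit.py','w').write(s)
E
python3 fit.py
```

```text
box [0.5144 0.0446 1.125  1.8036]
[[-1.6, 1.0], [0.2, 1.0], [1.5, -1.4], [-0.1, -1.7], [-0.7, -1.6], [-1.2, -0.3], [1.8, 2.2], [0.8, -0.0], [-1.2, 0.6], [0.7, -0.7], [-0.4, -1.5], [-0.2, 0.4]]
carton [0.5042 0.0616 1.0079] cost 6.5755617132661275
[[-0.1, -0.9], [0.3, -1.4], [-1.3, -0.5], [-0.4, 0.4], [-1.1, -1.3], [0.8, -0.6], [-1.1, 1.0], [-0.4, -0.6], [-0.3, 1.2], [0.1, 1.2], [-0.3, 1.3]]
carton in box [np.float64(0.010884264549555187), np.float64(0.016496066342523343), np.float64(-0.11709881303409508)]
```

Fit: the box is at (0.514, 0.045) with yaw 1.125, and the lid at 1.80 rad. The carton is at (0.504, 0.062) with yaw 1.008. I'll approach high on the robot's side of the carton with the fingers shut.

Request:
servo_tool(
  series=[
    [0.12,0.5,0,0,0,0.09,1],
    [0.25,1,0,0,0,0.177,1],
    [0.25,1,0,0,0,0.177,1],
    [0.25,1,0,0,0,0.177,1],
  ],
  newtons=20,
)

```text
time: 1.2
tool_pos: [0.3328, -0.4521, 0.2308]
tcp_rot: [-2.742, -1.527, -0.002]
wrist_force: [-0.7, -0.4, 0.2]
width: 0.326
grip_force: 0.0
```

Request:
servo_tool(
  series=[
    [0.25,1,0,0,0,0,1],
    [0.25,1,0,0,0,0,1],
    [0.25,1,0,0,0,0,1],
  ],
)

```text
time: 1.5
tool_pos: [0.3687, -0.3102, 0.2314]
tcp_rot: [2.752, 1.515, 0.001]
wrist_force: [0.6, -0.4, -0.3]
width: -0.002
grip_force: 0.0
```

Request:
servo_tool(
  series=[
    [0.25,1,0,0,0,0,1],
    [0.25,1,0,0,0,0,1],
    [0.25,1,0,0,0,0,1],
  ],
)

```text
time: 1.8
tool_pos: [0.4051, -0.1644, 0.2317]
tcp_rot: [2.751, 1.516, 0.001]
wrist_force: [0.5, -1.3, 0.8]
width: -0.002
grip_force: 0.0
```

Request:
servo_tool(
  series=[
    [0.25,1,0,0,0,0,1],
    [0.25,1,0,0,0,0,1],
    [0.25,1,0,0,0,0,1],
  ],
)

```text
time: 2.1
tool_pos: [0.4415, -0.0188, 0.2319]
tcp_rot: [2.75, 1.516, 0.002]
wrist_force: [1.3, -1.0, -0.0]
width: -0.001
grip_force: 0.0
```

Request:
servo_tool(
  series=[
    [0.1,0.65,0,0,0,0,1],
    [0.1,0.65,0,0,0,0,1],
    [0.1,0.65,0,0,0,0,1],
    [0.1,0.65,0,0,0,0,1],
  ],
)

```text
time: 2.5
tool_pos: [0.4562, 0.0778, 0.2313]
tcp_rot: [2.748, 1.522, -0.0]
wrist_force: [0.4, -1.0, -0.1]
width: -0.002
grip_force: 0.0
```

Request:
servo_tool(
  series=[
    [0,0,0,0,0,0,1],
    [0,0,-0.3,0,0,0,1],
    [0,0,-0.6,0,0,0,1],
    [0,0,-0.8,0,0,0,1],
    [0,0,-0.85,0,0,0,1],
    [0,0,-0.85,0,0,0,1],
  ],
)

```text
time: 3.1
tool_pos: [0.4553, 0.0753, 0.1029]
tcp_rot: [-2.752, -1.513, 0.004]
wrist_force: [-0.1, 0.0, 1.2]
width: -0.002
grip_force: 0.0
```

```bash
python3 - <<'E'
from h import *
s=bot.read_state(); print(s["tool_pos"],s["tcp_rot"],s["q"])
im=[bot.read_camera(c) for c in("top","side")]
a=cv2.resize(im[0][190:300,215:365],None,fx=2.6,fy=5); b=cv2.resize(im[1][115:305,240:430],None,fx=2.1,fy=550/190)
cv2.imwrite("pics/p1.png",np.hstack([cv2.resize(a,(390,550)),b])[:,:,::-1])
print(proj("top",[s["tool_pos"]]),proj("side",[s["tool_pos"]]))
def unp(c,uv,z):
    return least_squares(lambda p:proj(c,[[p[0],p[1],z]])[0]-uv,[.5,0]).x
print("bottle",unp("top",[152.7,216],0),"jar",unp("top",[480.8,258.4],0))
E
```

```text
[0.45534546 0.07527692 0.10285944] [-2.75216429 -1.51303106  0.00428638] [ 1.09990520e-01 -1.92683506e-02  2.17363198e+00 -2.08896892e-04
  9.90111173e-01  6.75583158e-01]
[[285.67244043 256.9247733 ]] [[302.38455818 209.82170291]]
bottle [0.56919441 0.4161361 ] jar [ 0.43940587 -0.41587948]
```

View pics/p1.png

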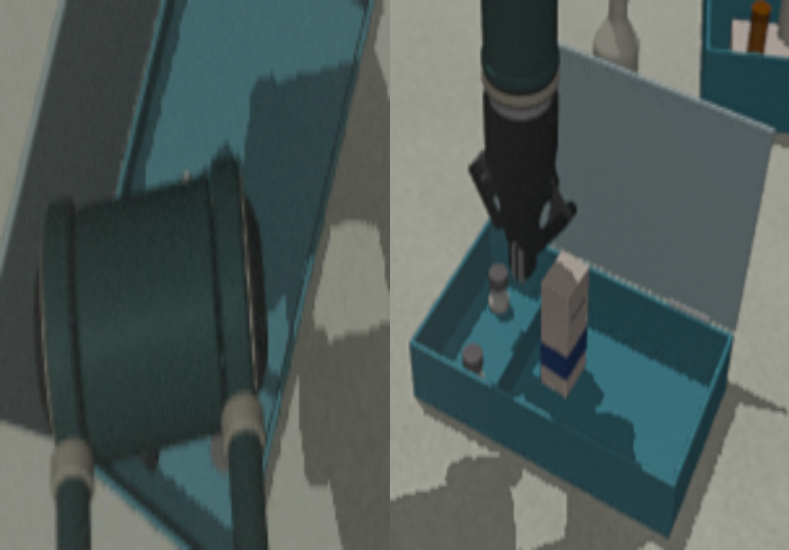

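The fingertips (side pane about (520,265)) stand behind the carton and a little to one side of its centre. I'll correct sideways, then push along the carton's -y.

Request:
servo_tool(
  series=[
    [0.051,0.082,0,0,0,0,1],
    [0.107,0.046,0,0,0,0,1],
    [0.141,0.025,0,0,0,0,1],
    [0.164,0.011,0,0,0,0,1],
    [0.186,-0.003,0,0,0,0,1],
    [0.209,-0.017,0,0,0,0,1],
    [0.231,-0.032,0,0,0,0,1],
    [0.254,-0.046,0,0,0,0,1],
    [0.277,-0.06,0,0,0,0,1],
    [0.299,-0.074,0,0,0,0,1],
    [0.322,-0.088,0,0,0,0,1],
    [0.322,-0.088,0,0,0,0,1],
  ],
)

```text
time: 4.4
tool_pos: [0.5052, 0.0633, 0.1039]
tcp_rot: [2.751, 1.516, 0.001]
wrist_force: [1.1, 0.3, 0.2]
width: 0.001
grip_force: 0.0
```

```bash
python3 - <<'E'
from h import *
s=bot.read_state(); print(s["tool_pos"],s["wrist_force"])
b=bot.read_camera("side")
cv2.imwrite("pics/p2.png",cv2.resize(b[115:305,240:430],None,fx=3,fy=3)[:,:,::-1])
E
```

```text
[0.50520023 0.06333123 0.10387399] [1.05362079 0.3464317  0.20860193]
```

View pics/p2.png

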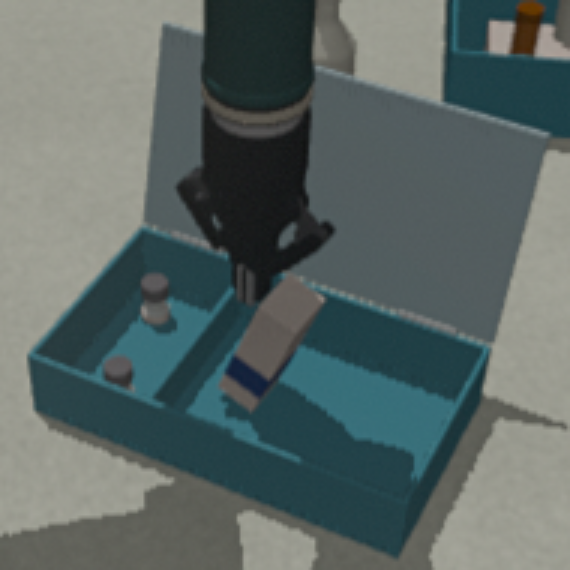

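The carton is mid-fall, leaning well past its balance point towards the free end. I'll retract upwards, let it settle, and check.

Request:
servo_tool(
  series=[
    [0,0,0.3,0,0,0,1],
    [0,0,0.6,0,0,0,1],
    [0,0,1,0,0,0,1],
    [0,0,1,0,0,0,1],
  ],
)

```text
time: 4.85
tool_pos: [0.5082, 0.064, 0.2611]
tcp_rot: [2.747, 1.515, 0.017]
wrist_force: [1.0, -0.1, 0.3]
width: -0.002
grip_force: 0.0
```

Request:
servo_tool(
  series=[
    [0,0,0.35,0,0,0.02,1],
    [0,0,0.6,0,0,0.038,1],
    [0,0,0.6,0,0,0.038,1],
  ],
)

```text
time: 5.15
tool_pos: [0.5076, 0.0639, 0.3509]
tcp_rot: [2.65, 1.677, 0.017]
wrist_force: [-0.0, 0.6, 1.1]
width: 0.003
grip_force: 0.0
```

Request:
servo_tool(
  series=[
    [0.2,0.33,0,0,0,0,1],
    [0.4,0.66,0,0,0,0,1],
    [0.6,1,0,0,0,0,1],
    [0.6,1,0,0,0,0,1],
    [0.6,1,0,0,0,0,1],
  ],
)

```text
time: 5.65
tool_pos: [0.5951, 0.2165, 0.3411]
tcp_rot: [-2.652, -1.681, 0.004]
wrist_force: [0.8, -0.0, -0.5]
width: -0.001
grip_force: 0.0
```

```bash
python3 - <<'E'
from h import *
s=bot.read_state(); print(s["tool_pos"],s["tcp_rot"],s["wrist_force"])
im=[bot.read_camera(c) for c in("top","side")]
a=cv2.resize(im[0][120:310,195:375],None,fx=2,fy=3); b=cv2.resize(im[1][115:305,240:430],None,fx=2.1,fy=3)
cv2.imwrite("pics/p3.png",np.hstack([a,b])[:,:,::-1])
E
```

```text
[0.59508172 0.21654064 0.34106771] [-2.65191513 -1.68143129  0.00376   ] [ 0.78587765 -0.02689491 -0.45838026]
```

View pics/p3.png

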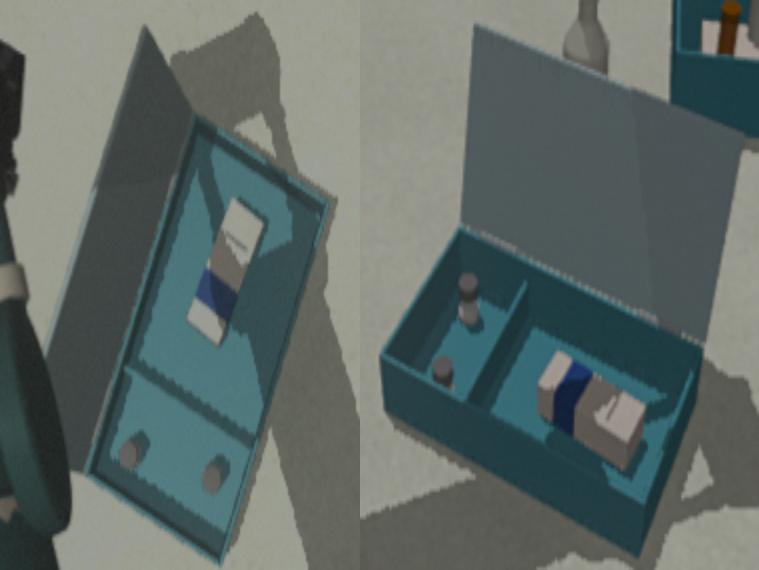

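The carton now lies flat in the large compartment (left pane, about (225,270)), and the vials are untouched. Next I'll lower the fingers behind the lid and start pushing it upright.

Request:
servo_tool(
  series=[
    [0,0,-0.3,0,0,0,1],
    [0,0,-0.6,0,0,0,1],
    [0,0,-0.9,0,0,0,1],
    [0,0,-0.9,0,0,0,1],
    [0,0,-0.9,0,0,0,1],
  ],
)

```text
time: 6.25
tool_pos: [0.5937, 0.2124, 0.2086]
tcp_rot: [-2.656, -1.677, 0.003]
wrist_force: [-0.4, 0.3, 0.9]
width: -0.002
grip_force: 0.0
```

Request:
servo_tool(
  series=[
    [-0.029,-0.06,0,0,0,0,1],
    [-0.057,-0.12,0,0,0,0,1],
    [-0.086,-0.18,0,0,0,0,1],
    [-0.1,-0.21,0,0,0,0,1],
    [-0.115,-0.24,0,0,0,0,1],
    [-0.129,-0.27,0,0,0,0,1],
    [-0.144,-0.3,0,0,0,0,1],
    [-0.158,-0.33,0,0,0,0,1],
    [-0.172,-0.36,0,0,0,0,1],
    [-0.187,-0.39,0,0,0,0,1],
    [-0.201,-0.42,0,0,0,0,1],
    [-0.215,-0.45,0,0,0,0,1],
    [-0.23,-0.48,0,0,0,0,1],
    [-0.238,-0.499,0,0,0,0,1],
    [-0.238,-0.499,0,0,0,0,1],
  ],
)

```text
time: 7.75
tool_pos: [0.5584, 0.1381, 0.2085]
tcp_rot: [2.656, 1.678, -0.002]
wrist_force: [-0.0, 0.4, 1.0]
width: 0.001
grip_force: 0.1
```

```bash
cat > lidplan.py <<'E'
from h import *
import sys
s=bot.read_state(); p=s["tool_pos"]; print(p,s["tcp_rot"],s["wrist_force"])
b=np.array([.5144,.0446]); u=np.array([np.cos(1.125),np.sin(1.125)])
xb=(p[:2]-b)@u; print("xb",xb,"yb",(p[:2]-b)@np.array([-u[1],u[0]]))
for r in bot.mark_of("lid_edge","side")[:1]: pass
t0,t1,n,r=map(float,sys.argv[1:])
for th in np.linspace(t0,t1,int(n)):
    x=.101-r*np.cos(th)+.006*np.sin(th); z=.065+r*np.sin(th)+.006*np.cos(th)
    w=(x-xb)*u; print(np.round(np.r_[w,z-p[2]]/.15,3).tolist(),end=", ")
print()
im=bot.read_camera("side"); cv2.imwrite(f"pics/l{s['time']:.1f}.png",cv2.resize(im[60:310,200:450],None,fx=2,fy=2)[:,:,::-1])
r=bot.mark_of("lid_edge","side")[:1]; print([(q["score"],q["at"][1]*640,q["at"][0]*480) for q in r])
for th in np.arange(0,1.9,.2): print(round(th,1),np.round(proj("side",tf(*b,1.125,[lid(th,.18,0,.003)]))[0]),end=" ")
E
python3 lidplan.py 1.55 .75 20 .14; ls pics
```

```text
[0.55844282 0.13810323 0.20851881] [ 2.65594520e+00  1.67786971e+00 -1.65926026e-03] [-0.00519201  0.37457063  0.9754771 ]
xb 0.10335516676726923 yb 0.000577988130962367
[0.002, 0.004, -0.023], [-0.015, -0.031, -0.023], [-0.032, -0.067, -0.024], [-0.049, -0.102, -0.028], [-0.066, -0.137, -0.033], [-0.082, -0.172, -0.039], [-0.099, -0.207, -0.047], [-0.115, -0.241, -0.057], [-0.131, -0.275, -0.069], [-0.148, -0.309, -0.081], [-0.163, -0.342, -0.096], [-0.179, -0.374, -0.112], [-0.194, -0.406, -0.13], [-0.209, -0.437, -0.149], [-0.223, -0.467, -0.169], [-0.237, -0.497, -0.191], [-0.251, -0.525, -0.214], [-0.264, -0.553, -0.239], [-0.277, -0.58, -0.264], [-0.289, -0.606, -0.291], 
[(0.67, 347.072, 149.424)]
0.0 [309. 256.] 0.2 [310. 243.] 0.4 [312. 229.] 0.6 [316. 213.] 0.8 [322. 197.] 1.0 [328. 181.] 1.2 [335. 167.] 1.4 [342. 155.] 1.6 [349. 146.] 1.8 [355. 140.] l7.8.png
p1.png
p2.png
p3.png
side0.png
top0.png
za.png
zb.png
```

The lid is at about 1.53 rad and being pushed, so I'll continue along the arc.

Request:
servo_tool(
  series=[
    [-0.015,-0.03,-0.023,0,0,0,1],
    [-0.032,-0.067,-0.024,0,0,0,1],
    [-0.049,-0.102,-0.028,0,0,0,1],
    [-0.066,-0.137,-0.033,0,0,0,1],
    [-0.082,-0.172,-0.039,0,0,0,1],
    [-0.099,-0.207,-0.047,0,0,0,1],
    [-0.115,-0.241,-0.057,0,0,0,1],
    [-0.131,-0.275,-0.069,0,0,0,1],
    [-0.148,-0.309,-0.081,0,0,0,1],
    [-0.163,-0.342,-0.096,0,0,0,1],
    [-0.179,-0.374,-0.112,0,0,0,1],
    [-0.194,-0.406,-0.13,0,0,0,1],
    [-0.209,-0.437,-0.149,0,0,0,1],
    [-0.223,-0.467,-0.169,0,0,0,1],
    [-0.237,-0.497,-0.191,0,0,0,1],
    [-0.251,-0.525,-0.214,0,0,0,1],
    [-0.264,-0.553,-0.239,0,0,0,1],
    [-0.277,-0.58,-0.264,0,0,0,1],
    [-0.289,-0.606,-0.291,0,0,0,1],
  ],
)

```text
time: 9.8
tool_pos: [0.5154, 0.0474, 0.1648]
tcp_rot: [2.656, 1.678, -0.0]
wrist_force: [0.4, 0.4, 2.5]
width: -0.0
grip_force: 0.7
```

```bash
python3 lidplan.py .72 .05 20 .14
```

```text
[0.51540014 0.04742968 0.16477517] [ 2.65565242e+00  1.67834595e+00 -2.24135183e-04] [0.37384208 0.40316412 2.48247601]
xb 0.002984367639333723 yb 0.00031769735403721185
[-0.009, -0.02, -0.02], [-0.019, -0.04, -0.044], [-0.028, -0.059, -0.069], [-0.037, -0.078, -0.095], [-0.046, -0.096, -0.121], [-0.054, -0.112, -0.148], [-0.061, -0.128, -0.176], [-0.069, -0.144, -0.204], [-0.075, -0.158, -0.233], [-0.082, -0.171, -0.263], [-0.088, -0.183, -0.293], [-0.093, -0.195, -0.323], [-0.098, -0.205, -0.354], [-0.103, -0.215, -0.385], [-0.107, -0.223, -0.417], [-0.11, -0.23, -0.449], [-0.113, -0.237, -0.481], [-0.116, -0.242, -0.513], [-0.118, -0.246, -0.546], [-0.119, -0.25, -0.579], 
[(0.86, 319.104, 195.216)]
0.0 [309. 256.] 0.2 [310. 243.] 0.4 [312. 229.] 0.6 [316. 213.] 0.8 [322. 197.] 1.0 [328. 181.] 1.2 [335. 167.] 1.4 [342. 155.] 1.6 [349. 146.] 1.8 [355. 140.]
```

Request:
servo_tool(
  series=[
    [-0.009,-0.02,-0.02,0,0,0,1],
    [-0.019,-0.04,-0.044,0,0,0,1],
    [-0.028,-0.059,-0.069,0,0,0,1],
    [-0.037,-0.078,-0.095,0,0,0,1],
    [-0.046,-0.096,-0.121,0,0,0,1],
    [-0.054,-0.112,-0.148,0,0,0,1],
    [-0.061,-0.128,-0.176,0,0,0,1],
    [-0.069,-0.144,-0.204,0,0,0,1],
    [-0.075,-0.158,-0.233,0,0,0,1],
    [-0.082,-0.171,-0.263,0,0,0,1],
    [-0.088,-0.183,-0.293,0,0,0,1],
    [-0.093,-0.195,-0.323,0,0,0,1],
    [-0.098,-0.205,-0.354,0,0,0,1],
    [-0.103,-0.215,-0.385,0,0,0,1],
    [-0.107,-0.223,-0.417,0,0,0,1],
    [-0.11,-0.23,-0.449,0,0,0,1],
  ],
)

```text
time: 11.55
tool_pos: [0.499, 0.0132, 0.0973]
tcp_rot: [-2.656, -1.678, 0.0]
wrist_force: [-0.6, -0.3, 0.9]
width: -0.003
grip_force: 0.5
```

```bash
python3 lidplan.py .18 0 15 .14
```

```text
[0.4989575  0.0132228  0.09733196] [-2.65563679e+00 -1.67831644e+00  2.75016686e-04] [-0.57034888 -0.31924368  0.89916665]
xb -0.034969079660045185 yb 0.0004041566319403313
[-0.002, -0.004, -0.009], [-0.003, -0.007, -0.021], [-0.004, -0.009, -0.033], [-0.005, -0.011, -0.044], [-0.006, -0.013, -0.056], [-0.007, -0.014, -0.068], [-0.008, -0.016, -0.08], [-0.008, -0.018, -0.092], [-0.009, -0.019, -0.104], [-0.01, -0.02, -0.116], [-0.01, -0.021, -0.128], [-0.011, -0.022, -0.14], [-0.011, -0.023, -0.152], [-0.011, -0.024, -0.164], [-0.012, -0.024, -0.176], 
[(0.9, 307.904, 245.28)]
0.0 [309. 256.] 0.2 [310. 243.] 0.4 [312. 229.] 0.6 [316. 213.] 0.8 [322. 197.] 1.0 [328. 181.] 1.2 [335. 167.] 1.4 [342. 155.] 1.6 [349. 146.] 1.8 [355. 140.]
```

Request:
servo_tool(
  series=[
    [-0.002,-0.004,-0.009,0,0,0,1],
    [-0.003,-0.007,-0.021,0,0,0,1],
    [-0.004,-0.009,-0.033,0,0,0,1],
    [-0.005,-0.011,-0.044,0,0,0,1],
    [-0.006,-0.013,-0.056,0,0,0,1],
    [-0.007,-0.014,-0.068,0,0,0,1],
    [-0.008,-0.016,-0.08,0,0,0,1],
    [-0.008,-0.018,-0.092,0,0,0,1],
    [-0.009,-0.019,-0.104,0,0,0,1],
    [-0.01,-0.02,-0.116,0,0,0,1],
    [-0.01,-0.021,-0.128,0,0,0,1],
    [-0.011,-0.022,-0.14,0,0,0,1],
    [-0.011,-0.023,-0.152,0,0,0,1],
    [-0.011,-0.024,-0.16,0,0,0,1],
    [-0.011,-0.024,-0.16,0,0,0,1],
  ],
)

```text
time: 13.2
tool_pos: [0.4972, 0.0097, 0.0735]
tcp_rot: [-2.655, -1.678, 0.001]
wrist_force: [-0.7, 0.8, 0.6]
width: 0.002
grip_force: 0.0
```

Request:
servo_tool(
  series=[
    [0,0,-0.008,0,0,0,1],
    [0,0,-0.014,0,0,0,1],
    [0,0,-0.014,0,0,0,1],
  ],
)

```text
time: 13.5
tool_pos: [0.4972, 0.0097, 0.0714]
tcp_rot: [-2.656, -1.678, 0.001]
wrist_force: [-0.5, 0.8, 0.9]
width: 0.001
grip_force: 0.0
```

Request:
servo_tool(
  series=[
    [0,0,-0.006,0,0,0,1],
    [0,0,-0.01,0,0,0,1],
    [0,0,-0.01,0,0,0,1],
  ],
)

```text
time: 13.8
tool_pos: [0.4974, 0.0097, 0.071]
tcp_rot: [-2.656, -1.678, 0.001]
wrist_force: [-3.3, -0.0, 7.5]
width: -0.001
grip_force: 3.4
```

Force rose to 7.5 N with the tip held at 71 mm, which is exactly the shut lid's top. I'll lift off and check.

Request:
servo_tool(
  series=[
    [0,0,0.05,0,0,0,1],
    [0,0,0.3,0,0,0,1],
    [0,0,0.6,0,0,0,1],
    [0,0,1,0,0,0,1],
    [0,0,1,0,0,0,1],
  ],
)

```text
time: 14.3
tool_pos: [0.5016, 0.0097, 0.2276]
tcp_rot: [2.65, 1.675, 0.016]
wrist_force: [1.5, -0.3, -0.2]
width: -0.004
grip_force: 0.0
```

Request:
servo_tool(
  series=[
    [0,-0.33,0.1,0,0,0,1],
    [0,-0.66,0.2,0,0,0,1],
    [0,-1,0.3,0,0,0,1],
    [0,-1,0.3,0,0,0,1],
  ],
)

```text
time: 14.7
tool_pos: [0.4983, -0.1449, 0.2674]
tcp_rot: [2.655, 1.67, 0.002]
wrist_force: [1.0, 0.1, -0.1]
width: 0.002
grip_force: 0.0
```

Request:
servo_tool(
  series=[
    [0,-0.33,0,0,0,0,1],
    [0,-0.66,0,0,0,0,1],
    [0,-1,0,0,0,0,1],
    [0,-1,0,0,0,0,1],
  ],
)

```text
time: 15.1
tool_pos: [0.4969, -0.2949, 0.2643]
tcp_rot: [2.659, 1.671, -0.002]
wrist_force: [-0.5, 0.8, -0.1]
width: 0.001
grip_force: 0.0
```

```bash
python3 - <<'E'
from h import *
im=[bot.read_camera(c) for c in("top","side")]; print(bot.read_state()["tool_pos"])
a=cv2.resize(im[0][120:320,130:510],None,fx=1,fy=1); b=im[1][95:305,220:470]
cv2.imwrite("pics/end.png",np.hstack([cv2.resize(a,(400,420)),cv2.resize(b,(400,420))])[:,:,::-1])
for c in("top","side"):
    print(c,[(round(q["score"],2),q["at"][1]*640,q["at"][0]*480) for q in bot.mark_of("lid_edge",c)[:1]],
     [proj(c,tf(.5144,.0446,1.125,[lid(t,.18,0,.003)]))[0].round(1).tolist() for t in (0,.05,.1)])
E
```

```text
[ 0.49703295 -0.29055718  0.264229  ]
top [(0.96, 333.568, 243.408)] [[333.3, 247.3], [333.4, 247.1], [333.2, 246.9]]
side [] [[309.2, 255.5], [309.2, 252.7], [309.4, 249.7]]
```

View pics/end.png

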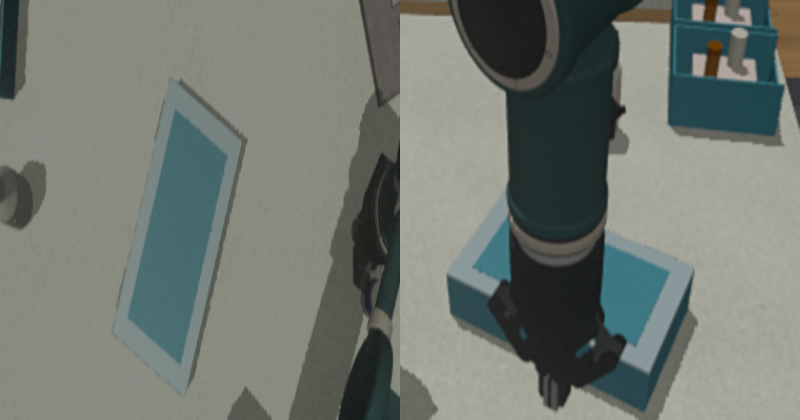

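The picture shows the lid flush on the rim in both panes, with the bottle and box undisturbed. I'm handing in.

```bash
python3 -c "
from workcell import bot
print(bot.finish_job())"
```

```text
the job is handed in; nothing more can be done
None
```

I tipped the carton flat inside the larger compartment and pushed the lid down gently until it was fully shut. The vials were still in place just before the lid closed, the arm never went near the bottle or jar, and I handed the job in at about 15 s.

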